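Sort flaky and chunky stones into pans under the drying rack

TASK

Sort the three stones on the black mat by shape for the flakiness test: the two flat, flaky ones go into the rectangular pan and the chunky one into the round pan. Leave both pans standing where they are under the wire rack, and leave the brush, the jar and the scoop alone.

Things in the scene. Friction and masses are not known exactly. Their poses are not given: they have to be found in the camera images.
- flat_a: a flat, flaky angular reddish-brown stone, about 62 x 38 x 13 mm (x, y, z of its own frame), lying loose on the sorting mat with its z axis up; origin at its centre. Its two sides at +y and -y are flat and parallel, so it is best gripped along its own y axis. The flaky stones are about a third as thick as the chunky one.
- flat_b: a flat, flaky angular reddish-brown stone, about 57 x 36 x 12 mm (x, y, z of its own frame), lying loose on the sorting mat with its z axis up; origin at its centre. Its two sides at +y and -y are flat and parallel, so it is best gripped along its own y axis. The flaky stones are about a third as thick as the chunky one.
- chunk: a chunky, blocky angular reddish-brown stone, about 45 x 38 x 36 mm (x, y, z of its own frame), lying loose on the sorting mat with its z axis up; origin at its centre. Its two sides at +y and -y are flat and parallel, so it is best gripped along its own y axis. About as tall as it is wide.
- mat: thin black rubber sorting mat, 200 (x) x 320 (y) x 3 mm, fixed to the bench; origin at the centre of its underside, at bench height. The stones start on it.
- rack: low steel wire drying rack over both pans, fixed; origin on the bench, z up, its open front looks along its own -x to the robot. Wire shelf: 6 mm rods along y, 25 mm apart, too close for gripper or stone, 234 to 248 mm above the bench, over x -43 to +90, y -225 to +225 mm. 12 mm posts at x -40 and +85, y -220 and +220 mm. Pans stand near x 0, y -105 and +105 mm, either way round.
- rack_front (a point): middle of the rack shelf's front rod, 245 mm above the bench; same axes as the rack. Most of each pan lies behind it, so the tool must lean forward to reach them beneath the shelf.
- square_pan: rectangular aluminium pan, open on top, 150 (x) x 180 (y) x 28 mm high, walls 3 mm, inner floor about 3 mm above its underside, loose on the bench under the rack; origin at the centre of its underside. For the flat stones.
- round_pan: round aluminium pan, open on top, 164 mm across at the foot, 176 mm at the rim, 28 mm high, walls 3 mm, inner floor 3 mm above its underside, loose on the bench under the rack; origin at the centre of its underside. For the chunky stone.
- brush: bystander: bench brush lying on the bench, 200 mm long, 42 mm wide and 20 mm high; origin on the bench below its middle, its length along its own x.
- jar: bystander: lidded glass sample jar, 72 mm across, 100 mm high, standing; origin at the centre of its underside.
- scoop: bystander: aluminium scoop with a wooden handle, 250 mm long (its own x from -156 to +95 mm, handle at -x), 90 mm wide and 45 mm high, lying on the bench; origin on the bench below the scoop's rear part.
Not all that is in view belongs to the job. What is shaped like the round_pan but green is not meant.

How it is judged:
By the outcome, as a careful person would: the job done as asked, in the order asked, and still so for the second after the job is handed in, with the robot touching nothing.
It also fails if it takes over 72 s, if anything falls off the work surface, if the arm or the gripper's body presses on something with over 40 N, if the wrist force passes 120 N, or if a joint passes its speed limit or range.

ROBOT

A 6-joint arm with a two-finger parallel gripper is mounted at the origin on the work surface. World frame = base frame: x ahead of the robot, y to its left, z up, the work surface at z = 0. Lengths are in m, angles in rad, forces in N, time in s.
With the tool pointing down it reaches from about 0.425 to 0.95 m from the base axis. Payload 3.5 kg.
Tool frame: the origin (TCP) lies between the finger pads; the fingertips stand 19 mm ahead of it and the grasp point (between the pads) is the TCP; z points along the fingers, y is the line along which they close (so a half turn about z gives the same grasp; the last joint's range is limited). The gripper opens to 85 mm and grips with 20 to 120 N. Pads are 22 mm wide; open, the fingers measure 114 mm over their backs; the gripper's body (76 mm by 85 mm) begins 54 mm behind the grasp point. The pads swing forward as they close: fully open they stand 13 mm farther back than shut.
Start: joints at [-1.382, 0.286, 1.577, -0, 1.279, -0.15], TCP at [0.224, -0.637, 0.211] pointing down, gripper open.
Joint ranges: [-2.77, 2.77], [-0.9, 2.22], [0.21, 2.48], [-1.53, 4.67], [0.24, 2.81], [-2.84, 2.84]. Speed limits (rad/s): [2.79, 2.79, 3.14, 3.14, 3.14, 3.14].

INTERFACE

Orientations are given as a unit quaternion [x, y, z, w].
In Python, from plant import monitor, eyes, ctrl gives the robot as it stands.
- The arm moves only by the shell command python3 -m handwheel 'ROWS' [FORCE]. ROWS is JSON, a list of rows, each a list of 7 numbers: the shift along the tool's x, y, z in units of 40 cm (1.0 is 40 cm), then the turn, a rotation vector about the tool's x, y, z in units of pi rad (1.0 is pi rad), then the opening, from -1 (shut) to 1 (fully open). A call has 1 to 12 rows; each row is the pose to reach, as a shift and turn from the pose commanded when the call began, along the tool's axes at that moment, turning the shorter way round; what a row does not reach only later rows make up. A row lasts 1/8 s, in which the tool goes at most 62.5 mm and 10.7 degrees, less where a joint would pass 70% of its speed; a pose out of reach is approached as far as the arm can. A call with a number of a shift or a turn outside -1 to 1 is refused whole. A call with a gripper value outside its range is refused whole. The fingers move at their own pace and stop on an object; FORCE is the grip in N (left out, the last holds). Time passes only in rows, so rows that repeat a pose let the fingers close. It gives the time, the measured TCP pose, the force, the opening and the grip force at its end, in the units of the state.
- monitor.get_state(): the state, without advancing time (a new reading comes with each control period).
- eyes.read_camera(name): name is "scene" or "side" or "wrist"; returns the picture (420x560x3 uint8, red, green, blue); there is no depth.
- eyes.camera_params(name): a dict with "K" (3x3 intrinsics, pixels), "R" (3x3) and "t" (3): a world point X has camera coordinates R X + t. Camera axes: x right, y down, z forward; pixel columns grow to the right and rows downward; lengths in m; the calibration is good to about 2 mm. A picture is of the moment at which its call begins: read the wrist's pose just before it. camera_params takes no time and is no camera call; for the wrist camera it gives the pose at the moment of the call.
- ctrl.sign_off(): hands the job in; it is judged then, once.
The state is a dict: "time": time; "qpos": joint angles; "dq": joint speeds; "joint_efforts": joint torques, N m; "eef_pos": TCP position; "tcp_rot": TCP orientation; "contact_force": force on the tool from outside, world axes, zero at the start; "wrist_torque": the same for the moment, N m; "opening": opening from 0.0 (shut) to 1.0 (fully open); "finger_force": force on a finger pad.
Only numpy, scipy, OpenCV 4.12 (cv2) and the standard library are available. Lean on these libraries where they do the work, as an engineer would, in place of code of your own. Each camera call takes 0.05 s, during which the arm holds its last target. There are 200 camera calls.

## Working session

There is one attempt and no reset: what is moved stays moved. The work goes in short steps, Python scripts to look and compute and a shell command to move; the robot and the scene stay as the last step left them, time stands still between calls to the robot, and variables do not carry over. Pictures are saved under pics/ and viewed, at most 10 in all, crops included, and the job is handed in when it is done.

```bash
ls; mkdir -p pics
python3 - <<'E'
from plant import monitor, eyes, ctrl
import cv2,numpy as np
for n in("scene","side"):
    im=eyes.read_camera(n); cv2.imwrite(f"pics/{n}0.png",im[...,::-1]); p=eyes.camera_params(n)
    print(n,np.round(p["K"],1).tolist(),np.round(p["R"],3).tolist(),np.round(p["t"],3).tolist(), (-p["R"].T@p["t"]).round(3))
a=cv2.imread("pics/scene0.png");cv2.imwrite("pics/s0.png",cv2.resize(a,(800,600),interpolation=3))
a=cv2.imread("pics/side0.png");cv2.imwrite("pics/d0.png",cv2.resize(a,(800,600),interpolation=3))
print(monitor.get_state())
E
```

```text
pics
scene [[393.9, 0.0, 280.2], [0.0, 393.9, 208.6], [0.0, 0.0, 1.0]] [[0.647, 0.763, 0.007], [0.651, -0.547, -0.527], [-0.398, 0.345, -0.85]] [-0.403, -0.232, 1.4] [ 0.969 -0.303  1.07 ]
side [[480.6, 0.0, 285.5], [0.0, 480.6, 214.1], [0.0, 0.0, 1.0]] [[-0.809, -0.587, 0.013], [-0.378, 0.504, -0.777], [0.449, -0.634, -0.629]] [0.461, 0.302, 1.391] [-0.138  1.     1.104]
{'time': 0.1, 'qpos': array([-1.38200916e+00,  2.87144735e-01,  1.57804001e+00,  1.52221907e-05,
        1.27862272e+00, -1.49963744e-01]), 'dq': array([ 0.00080125, -0.00404398, -0.00179164,  0.00121968, -0.0004328 ,
        0.00056923]), 'joint_efforts': array([ 6.17244114e-04, -4.07296014e+01, -2.93700635e+01, -1.56891615e-04,
        3.39473343e-03,  1.74547966e-05]), 'eef_pos': array([ 0.22424064, -0.63597784,  0.20973535]), 'tcp_rot': array([ 9.85690003e-01,  1.68564502e-01, -1.42105683e-05, -1.10733910e-03]), 'contact_force': array([-0.0851309 , -0.61079806,  0.2196805 ]), 'wrist_torque': array([ 0.05205616,  0.01244901, -0.01138785]), 'finger_force': 0.0, 'opening': 0.9983237406492221}
```

View pics/s0.png

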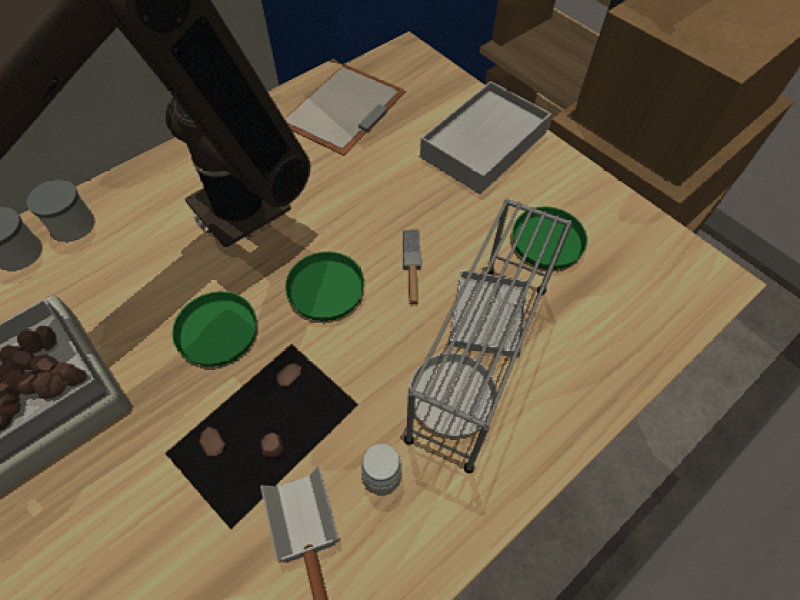

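View pics/d0.png

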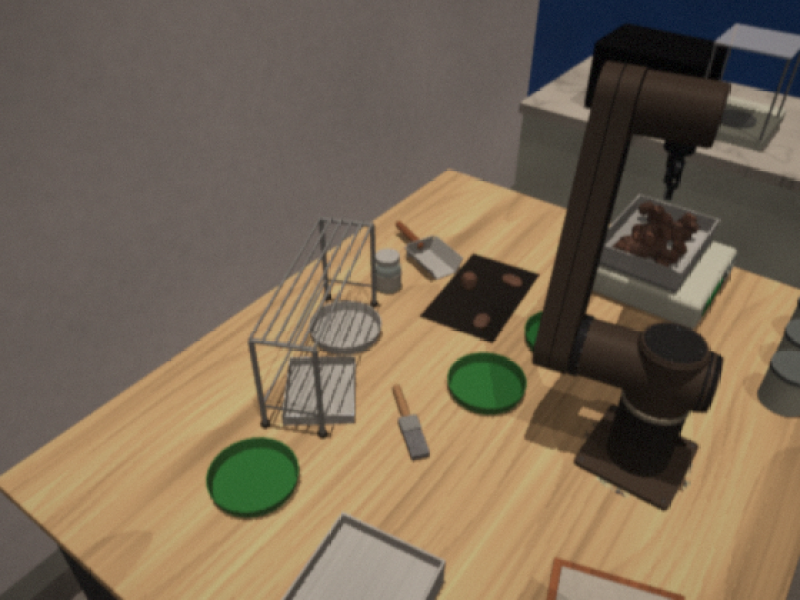

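The scene view shows three stones on the mat at about (289,374), (211,442) and (272,445), scaled by 1/0.7. The round pan is at (453,395) and the square pan at (488,312), both under the rack. The side view agrees. Next I'll compute positions and enlarge the rack.

```bash
cat > h.py <<'E'
import numpy as np,cv2,json
from plant import monitor,eyes,ctrl
from scipy.spatial.transform import Rotation as Rn
def ray(p,uv,z):
    d=p["R"].T@np.linalg.solve(p["K"],[uv[0],uv[1],1.]); c=-p["R"].T@p["t"]
    return (c+d*(z-c[2])/d[2])
def proj(p,X):
    x=(p["R"]@np.asarray(X,float).T+p["t"][:,None]).T@p["K"].T; return x[:,:2]/x[:,2:]
E
python3 - <<'E'
from h import *
p=eyes.camera_params("scene");q=eyes.camera_params("side")
k=.7
for n,uv,z in [("m1",(292,346),.003),("m2",(356,405),.003),("m3",(231,527),.003),("m4",(167,453),.003),("s1",(289,374),.01),("s2",(211,442),.01),("s3",(272,445),.02),("jar",(382,455),.1),("shelf1",(508,203),.24),("shelf2",(571,221),.24),("sh3",(487,427),.24),("sh4",(410,391),.24)]:
    print(n,ray(p,np.array(uv)*k,z).round(3))
for n,uv,z in [("m",(479,256),.003),("m",(538,273),.003),("m",(492,338),.003),("m",(424,306),.003),("s1",(482,321),.01),("s2",(512,280),.01),("s3",(469,280),.02),("sh",(253,340),.24),("sh",(318,346),.24),("sh",(374,226),.24),("sh",(321,221),.24)]:
    print(n,ray(q,np.array(uv)*k,z).round(3))
a=cv2.imread("pics/scene0.png")[135:335,280:420];b=cv2.imread("pics/side0.png")[145:310,170:280]
A=cv2.resize(a,None,fx=3,fy=3,interpolation=2);B=cv2.resize(b,None,fx=3,fy=3,interpolation=2)
C=np.zeros((600,A.shape[1]+B.shape[1],3),np.uint8);C[:,:420]=A;C[:495,420:]=B;cv2.imwrite("pics/rack.png",C)
E
```

```text
m1 [ 0.413 -0.122  0.003]
m2 [ 0.604 -0.099  0.003]
m3 [ 0.641 -0.41   0.003]
m4 [ 0.448 -0.433  0.003]
s1 [ 0.466 -0.164  0.01 ]
s2 [ 0.487 -0.358  0.01 ]
s3 [ 0.57  -0.273  0.02 ]
jar [ 0.738 -0.139  0.1  ]
shelf1 [0.549 0.335 0.24 ]
shelf2 [0.658 0.394 0.24 ]
sh3 [ 0.841 -0.014  0.24 ]
sh4 [ 0.722 -0.065  0.24 ]
m [ 0.62  -0.409  0.003]
m [ 0.449 -0.436  0.003]
m [ 0.414 -0.131  0.003]
m [ 0.616 -0.133  0.003]
s1 [ 0.462 -0.164  0.01 ]
s2 [ 0.486 -0.357  0.01 ]
s3 [ 0.571 -0.276  0.02 ]
sh [0.652 0.386 0.24 ]
sh [0.544 0.326 0.24 ]
sh [ 0.716 -0.062  0.24 ]
sh [ 0.829 -0.004  0.24 ]
```

View pics/rack.png

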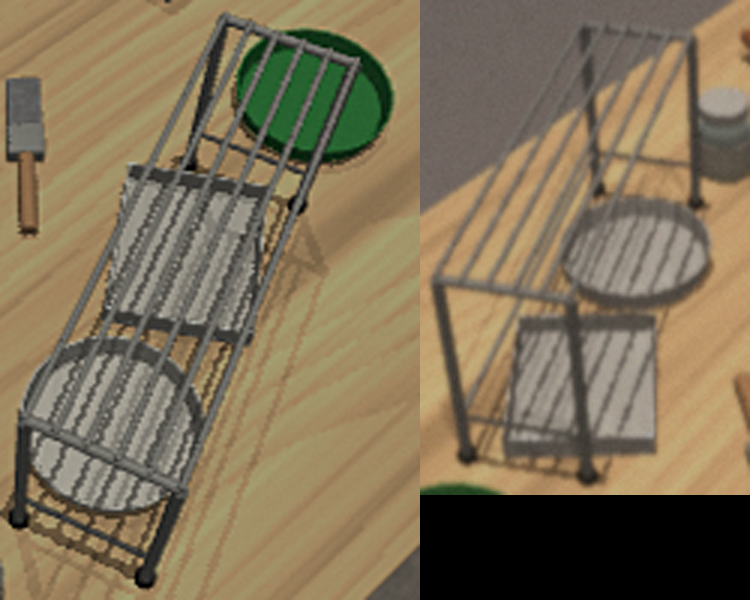

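Both crops match. Under the rack, which is yawed about 24°, the round pan rim is centred near crop (113,425) and the square pan lies beyond it. The chunky stone appears to be the one at (.57,-.275). I'll move above the mat for a wrist view.

```bash
python3 -m handwheel '[[0,0,-0.2,0,0,0,1],[0.955,-0.63,-0.3,0,0,0,1],[0.955,-0.63,-0.3,0,0,0,1],[0.955,-0.63,-0.3,0,0,0,1],[0.955,-0.63,-0.3,0,0,0,1],[0.955,-0.63,-0.3,0,0,0,1],[0.955,-0.63,-0.3,0,0,0,1],[0.955,-0.63,-0.3,0,0,0,1],[0.955,-0.63,-0.3,0,0,0,1],[0.955,-0.63,-0.3,0,0,0,1],[0.955,-0.63,-0.3,0,0,0,1],[0.955,-0.63,-0.3,0,0,0,1]]'
python3 - <<'E'
from h import *
p=eyes.camera_params("scene");q=eyes.camera_params("side")
f=lambda u,v:ray(p,(280+u/3,135+v/3),.028)[:2].round(3)
g=lambda u,v:ray(q,(170+(u-420)/3,145+v/3),.028)[:2].round(3)
print("sq",f(128,165),f(268,187),f(250,335),f(107,312)); print("sq side",g(522,318),g(657,316),g(655,443),g(505,443))
print("rd",f(20,410),f(205,420),f(115,337),f(110,505));print("rd side",g(563,252),g(709,250),g(637,200),g(637,297))
w=eyes.camera_params("wrist");s=monitor.get_state()
cv2.imwrite("pics/w0.png",cv2.resize(eyes.read_camera("wrist")[...,::-1],(800,600),interpolation=2))
R=Rn.from_quat(s["tcp_rot"]);c=-w["R"].T@w["t"];print("cam in tool",R.inv().apply(c-s["eef_pos"]).round(3),(R.inv().as_matrix()@w["R"].T).round(2).tolist(),s["qpos"].round(3))
E
```

```text
time: 1.6
eef_pos: [0.5001, -0.2729, 0.3305]
tcp_rot: [0.986, 0.168, -0.0, -0.0]
contact_force: [-0.4, 0.7, -0.1]
opening: 0.998
finger_force: 0.0
sq [0.515 0.27 ] [0.631 0.364] [0.739 0.222] [0.63  0.132]
sq side [0.731 0.228] [0.616 0.139] [0.502 0.281] [0.621 0.369]
rd [ 0.653 -0.001] [0.773 0.125] [0.655 0.12 ] [0.775 0.001]
rd side [0.769 0.121] [0.638 0.018] [ 0.763 -0.003] [0.653 0.128]
cam in tool [ 0.07  -0.    -0.162] [[-0.0, -0.96, -0.27], [1.0, -0.0, 0.0], [-0.0, -0.27, 0.96]] [-0.677 -0.013  1.694 -0.     1.462  0.556]
```

View pics/w0.png

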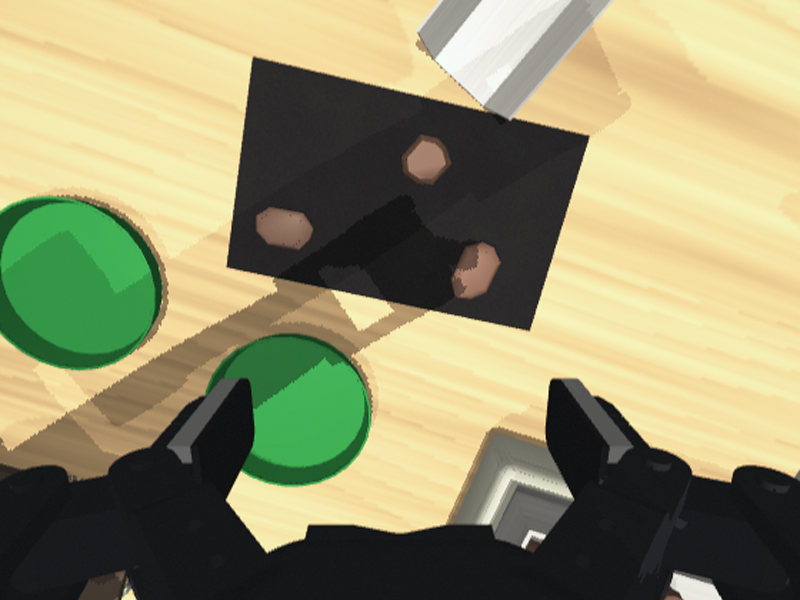

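The wrist view shows the chunky stone at (426,160), one flat stone at (285,228) and the other at (477,270), partly in shadow. I'll segment them and fit their outlines.

Run:
```python
from h import *
w=eyes.camera_params("wrist");im=eyes.read_camera("wrist").astype(int)
m=((im[...,0]>1.25*im[...,2])&(im[...,0]>45)&(im[...,0]-im[...,2]>14)).astype(np.uint8)
m[:85]=0;m[215:]=0;m[:,:165]=0;m[:,365:]=0
m=cv2.morphologyEx(m,cv2.MORPH_OPEN,np.ones((3,3)))
cs=[c for c in cv2.findContours(m,0,1)[0] if cv2.contourArea(c)>150]
v=cv2.resize(im[80:220,165:365,::-1].astype(np.uint8),None,fx=4,fy=4,interpolation=2)
for c in cs:
    z=.011
    P=np.array([ray(w,x+0.,z)[:2] for x in c[:,0]]);h=P[cv2.convexHull(P.astype(np.float32),returnPoints=False).ravel()]
    (cx,cy),(a,b),t=cv2.minAreaRect(h.astype(np.float32)*1000)
    print(c[:,0].mean(0),"ctr",round(cx),round(cy),"size",round(a),round(b),"ang of first side",round(t,1))
    # width by direction
    for y in range(0,180,15):
        d=[np.cos(np.radians(y)),np.sin(np.radians(y))];print(y,round(np.ptp(h@d)*1000),end="; ")
    print()
    H=cv2.convexHull(c);cv2.polylines(v,[((H-[165,80])*4+2).astype(np.int32)],True,(0,255,0),1)
cv2.imwrite("pics/seg.png",v)
```

```text
[217.84942085 206.74517375] ctr 419 -214 size 37 168 ang of first side 19.2
0 58; 15 38; 30 67; 45 105; 60 136; 75 157; 90 168; 105 168; 120 166; 135 153; 150 129; 165 97; 
[331.95283019 189.3490566 ] ctr 487 -356 size 40 61 ang of first side 85.8
0 61; 15 59; 30 56; 45 52; 60 49; 75 44; 90 41; 105 46; 120 50; 135 54; 150 59; 165 61; 
[198.3030303  158.84848485] ctr 466 -166 size 37 56 ang of first side 9.6
0 41; 15 39; 30 45; 45 48; 60 50; 75 54; 90 56; 105 55; 120 55; 135 51; 150 47; 165 45; 
[297.37362637 111.92307692] ctr 570 -274 size 39 44 ang of first side 67.0
0 44; 15 44; 30 45; 45 45; 60 41; 75 42; 90 46; 105 46; 120 45; 135 45; 150 45; 165 44;
```

View pics/seg.png

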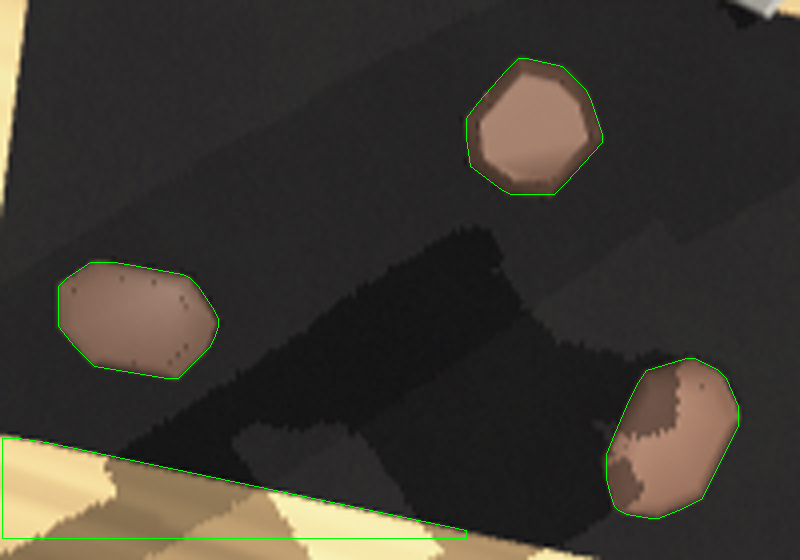

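Estimated poses in world coordinates:

| Stone | Position (m) | Grip direction |
|---|---|---|
| flat_b | (.466, -.166) | 10° |
| flat_a | (.487, -.356) | 86° |
| chunk | (.570, -.274) | 67° |

Next I'll write a planning helper that prints moves in row units.

```bash
cat >> h.py <<'E'
def tool(yaw,lean=0.):  # yaw of tool x (deg) when down; lean tips z away from tool x
    y,l=np.radians([yaw,lean]); u=np.array([np.cos(y),np.sin(y),0]); k=np.array([0,0,1.])
    z=-np.sin(l)*u-np.cos(l)*k; x=np.cos(l)*u-np.sin(l)*k
    return Rn.from_matrix(np.c_[x,np.cross(z,x),z])
def rows(*poses,start=None):
    s=monitor.get_state(); p0,R0=(s["eef_pos"],Rn.from_quat(s["tcp_rot"])) if start is None else start
    for p,R in poses:
        d=R0.inv().apply(np.array(p)-p0)/.4; r=(R0.inv()*R).as_rotvec()/np.pi
        print(np.r_[d,r].round(4).tolist(), "n>=",max(np.linalg.norm(d)*.4/.0625,np.linalg.norm(r)*180/10.7).round(1))
RO=np.array([.668,.154,0]);YAW=np.radians(23.6)
def rack(x,y,z): c,s=np.cos(YAW),np.sin(YAW); return RO+[c*x-s*y,s*x+c*y,z]
def drop(x,y,z,lean=32,back=.17,yaw=None):
    P=rack(x,y,z); yaw=np.degrees(np.arctan2(P[1],P[0]))+180 if yaw is None else yaw
    R=tool(yaw,lean); return (P-back*R.as_matrix()[:,2],R),(P,R)
E
python3 -c "
from h import *
R=tool(99.6);rows(([.466,-.166,.12],R),([.466,-.166,.025],R))"
```

```text
[0.0077, -0.2803, 0.5268, -0.0002, 0.0, -0.4461] n>= 7.5
[0.0078, -0.2802, 0.7643, -0.0002, 0.0, -0.4461] n>= 7.5
```

```bash
python3 -m handwheel '[[0.008,-0.28,0.527,0,0,-0.446,0.4],[0.008,-0.28,0.527,0,0,-0.446,0.4],[0.008,-0.28,0.527,0,0,-0.446,0.4],[0.008,-0.28,0.527,0,0,-0.446,0.4],[0.008,-0.28,0.527,0,0,-0.446,0.4],[0.008,-0.28,0.527,0,0,-0.446,0.4],[0.008,-0.28,0.527,0,0,-0.446,0.4],[0.008,-0.28,0.527,0,0,-0.446,0.4],[0.008,-0.28,0.66,0,0,-0.446,0.4],[0.008,-0.28,0.72,0,0,-0.446,0.4],[0.008,-0.28,0.765,0,0,-0.446,0.4],[0.008,-0.28,0.765,0,0,-0.446,0.4]]' 40
python3 -c "
from h import *
print(monitor.get_state()['eef_pos'])
cv2.imwrite('pics/w1.png',eyes.read_camera('wrist')[...,::-1])"
```

```text
time: 3.2
eef_pos: [0.4653, -0.1651, 0.0235]
tcp_rot: [0.645, 0.764, -0.0, -0.002]
contact_force: [-0.2, -0.5, 0.7]
opening: 0.702
finger_force: 0.0
[ 0.46525431 -0.16509004  0.02352203]
```

View pics/w1.png

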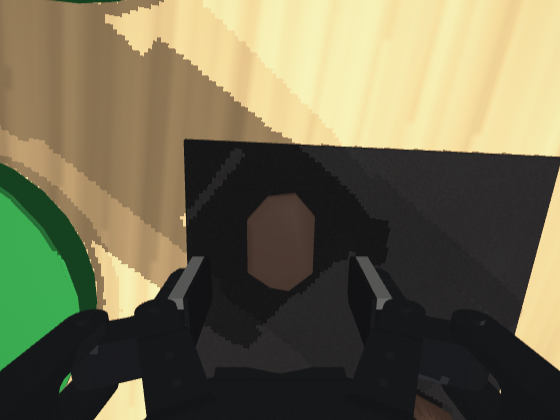

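The stone is centred at (281,242), square between the pads, whose tips show at about row 257. I'll check how far ahead the tips stand.

```bash
python3 -c "
from h import *
w=eyes.camera_params('wrist');s=monitor.get_state();R=Rn.from_quat(s['tcp_rot'])
print('stone',ray(w,(281,242),.011),'tcp',s['eef_pos'])
for dz in (0,.006,.012,.019):
  print(dz,proj(w,s['eef_pos']+R.apply([[-.011,.0298,dz],[.011,.0298,dz],[.011,-.0298,dz]])).round(0).tolist())
"
```

```text
stone [ 0.46674129 -0.16446393  0.011     ] tcp [ 0.46621683 -0.16556496  0.02471615]
0 [[338.0, 274.0], [340.0, 233.0], [220.0, 233.0]]
0.006 [[336.0, 268.0], [338.0, 229.0], [221.0, 229.0]]
0.012 [[334.0, 264.0], [336.0, 225.0], [223.0, 226.0]]
0.019 [[332.0, 258.0], [334.0, 221.0], [225.0, 221.0]]
```

```bash
python3 -m handwheel '[[0,0,0.008,0,0,0,0.2],[0,0,0.008,0,0,0,0],[0,0,0.008,0,0,0,-0.4],[0,0,0.008,0,0,0,-0.4],[0,0,0.008,0,0,0,-0.4],[0,0,0.008,0,0,0,-0.4]]' 40
python3 -c "
from h import *
print(monitor.get_state()['eef_pos'])
a=eyes.read_camera('wrist')[...,::-1];cv2.imwrite('pics/w2.png',cv2.resize(a[160:360,150:410],None,fx=3,fy=3,interpolation=2))"
```

```text
time: 4.0
eef_pos: [0.4667, -0.1652, 0.0218]
tcp_rot: [0.645, 0.764, 0.0, -0.0]
contact_force: [0.8, -0.3, -0.6]
opening: 0.302
finger_force: 0.0
[ 0.46668694 -0.16524431  0.02184949]
```

View pics/w2.png

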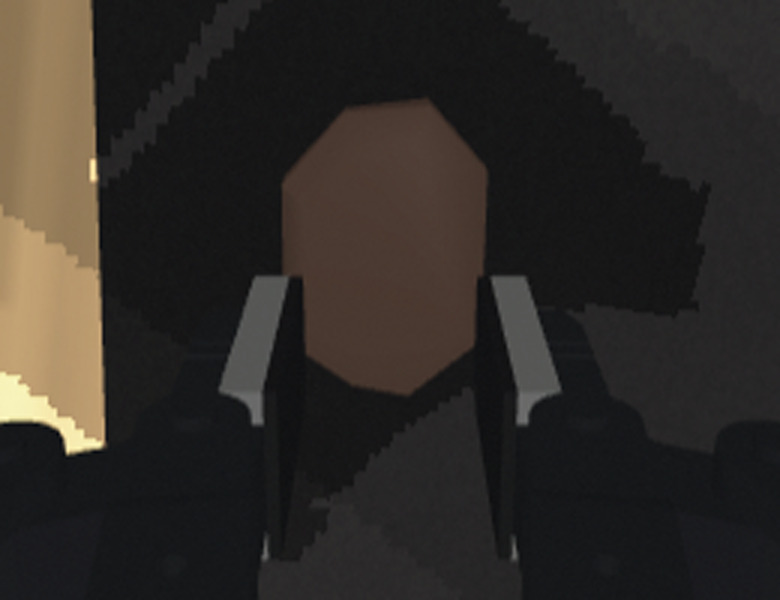

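```bash
python3 -c "
from h import *
w=eyes.camera_params('wrist');s=monitor.get_state();R=Rn.from_quat(s['tcp_rot'])
c=R.inv().apply(-w['R'].T@w['t']-s['eef_pos'])
for uv in((309,252.3),(251,252.3)):
  d=R.inv().apply(w['R'].T@np.linalg.solve(w['K'],[*uv,1]))
  for x in(.011,.0,-.011): print(x,(c+d*(x-c[0])/d[0]).round(4))
"
```

```text
0.011 [ 0.011   0.0125 -0.0237]
0.0 [0.     0.0149 0.002 ]
-0.011 [-0.011   0.0172  0.0278]
0.011 [ 0.011  -0.0124 -0.0237]
0.0 [ 0.     -0.0147  0.0021]
-0.011 [-0.011  -0.017   0.0279]
```

The fingers closed to 25 mm without touching the stone, so the tips are still above it. I'll reopen and step down, watching the force.

```bash
python3 -m handwheel '[[0,0,0,0,0,0,0.3],[0,0,0,0,0,0,0.3],[0,0,0,0,0,0,0.3],[0,0,0.01,0,0,0,0.3],[0,0,0.02,0,0,0,0.3],[0,0,0.02,0,0,0,0.3]]'
python3 -m handwheel '[[0,0,0.005,0,0,0,0.3],[0,0,0.01,0,0,0,0.3],[0,0,0.01,0,0,0,0.3]]'
```

```text
time: 4.8
eef_pos: [0.4663, -0.165, 0.0132]
tcp_rot: [0.645, 0.764, -0.0, -0.001]
contact_force: [-0.2, -0.5, 0.3]
opening: 0.647
finger_force: 0.0
time: 5.18
eef_pos: [0.4666, -0.1652, 0.0097]
tcp_rot: [0.645, 0.764, -0.0, -0.0]
contact_force: [0.3, -0.1, 0.1]
opening: 0.652
finger_force: 0.0
```

```bash
for i in 1 2; do python3 -m handwheel '[[0,0,0.005,0,0,0,0.1],[0,0,0.01,0,0,0,0.1],[0,0,0.01,0,0,0,0.1]]' | grep -E "eef|contact|open"; done
python3 -c "
from h import *
w=eyes.camera_params('wrist');print(monitor.get_state()['eef_pos'])
a=eyes.read_camera('wrist')[...,::-1];cv2.imwrite('pics/w3.png',cv2.resize(a[160:360,150:410],None,fx=3,fy=3,interpolation=2))"
```

```text
eef_pos: [0.4665, -0.1652, 0.0056]
contact_force: [0.3, -0.3, -0.1]
opening: 0.547
eef_pos: [0.4665, -0.1652, 0.0016]
contact_force: [0.6, -0.6, 0.1]
opening: 0.55
[ 0.46652028 -0.16517266  0.00160433]
```

View pics/w3.png

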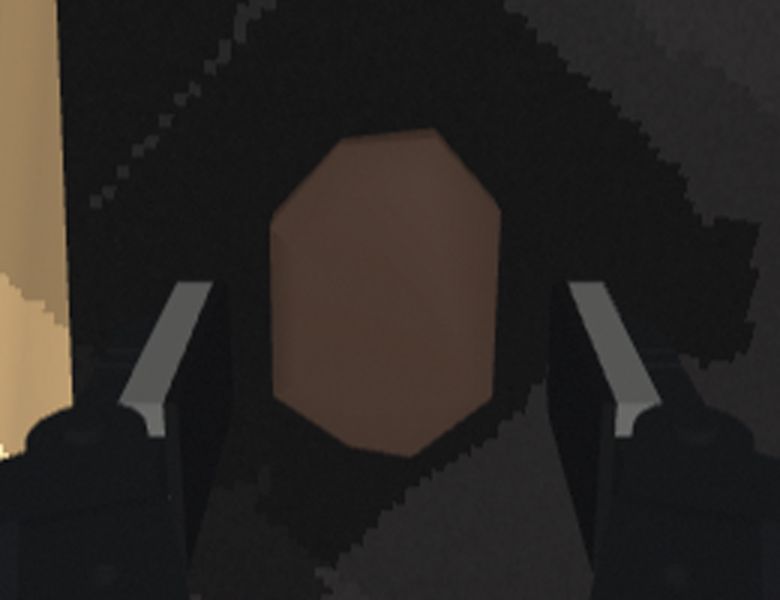

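The picture shows the stone centred between the pads (centre at crop (385,290)). The tip corners are at (212,283) and (570,283) and still clearly above the stone. I'll compute the height from those.

```bash
python3 -c "
from h import *
w=eyes.camera_params('wrist');s=monitor.get_state();R=Rn.from_quat(s['tcp_rot']);print(w['K'][0,0],s['eef_pos'])
c=R.inv().apply(-w['R'].T@w['t']-s['eef_pos'])
for u,v in((570,283),(212,283),(603,283),(178,283)):
  d=R.inv().apply(w['R'].T@np.linalg.solve(w['K'],[150+u/3,160+v/3,1]))
  for x in(.011,.0): print(u,x,(c+d*(x-c[0])/d[0]).round(4))
"
```

```text
346.4837478043268 [ 0.46661447 -0.16522589  0.00171888]
570 0.011 [ 0.011   0.0255 -0.0259]
570 0.0 [ 0.      0.0302 -0.0006]
212 0.011 [ 0.011  -0.0251 -0.0258]
212 0.0 [ 0.     -0.0297 -0.0004]
603 0.011 [ 0.011   0.0301 -0.0259]
603 0.0 [ 0.      0.0358 -0.0006]
178 0.011 [ 0.011  -0.0299 -0.0258]
178 0.0 [ 0.     -0.0354 -0.0004]
```

```bash
for i in 1 2; do python3 -m handwheel '[[0,0,0.01,0,0,0,0.1],[0,0,0.02,0,0,0,0.1],[0,0,0.02,0,0,0,0.1]]' | grep -E "eef|contact|open"; done
```

```text
eef_pos: [0.4663, -0.165, -0.0067]
contact_force: [0.0, -0.2, 0.1]
opening: 0.55
eef_pos: [0.4663, -0.1651, -0.0146]
contact_force: [0.3, 0.1, -0.4]
opening: 0.546
```

```bash
python3 -m handwheel '[[0,0,0.008,0,0,0,0.1],[0,0,0.008,0,0,0,0.1]]' | grep -E "eef|contact|open"; python3 -m handwheel '[[0,0,0,0,0,0,-0.4],[0,0,0,0,0,0,-0.4],[0,0,0,0,0,0,-0.4],[0,0,0,0,0,0,-0.4]]' 40
```

```text
eef_pos: [0.4665, -0.1652, -0.0176]
contact_force: [0.7, -1.1, 0.1]
opening: 0.553
time: 7.48
eef_pos: [0.467, -0.1654, -0.0171]
tcp_rot: [0.645, 0.764, 0.0, 0.0]
contact_force: [0.4, 0.1, 0.9]
opening: 0.403
finger_force: 40.0
```

The stone is held: 34 mm opening at 40 N. The pad tips are about 25 mm behind the reported TCP along the tool, so I'll allow for that. Next I'll plan the lift and the leaned approach.

```bash
python3 -c "
from h import *
s=monitor.get_state();a,b=drop(0,.137,.025,back=.2)
rows((s['eef_pos']+[0,0,.2],Rn.from_quat(s['tcp_rot'])),a,b); print(a[0],b[0])"
```

```text
[-0.0002, 0.0003, -0.5, 0.0, 0.0, 0.0] n>= 3.2
[0.967, 0.2917, -0.5297, -0.1621, -0.1245, -0.5652] n>= 10.1
[1.035, 0.5476, -0.1055, -0.1621, -0.1245, -0.5652] n>= 10.1
[0.51671764 0.2355763  0.19460962] [0.61315218 0.27954169 0.025     ]
```

```bash
python3 -m handwheel '[[0,0,-0.15,0,0,0,-0.4],[0,0,-0.3,0,0,0,-0.4],[0,0,-0.45,0,0,0,-0.4],[0,0,-0.5,0,0,0,-0.4]]' 40
python3 -c "
from h import *
a,b=drop(0,.137,.025,back=.2);rows(a)"
```

```text
time: 7.98
eef_pos: [0.4684, -0.1663, 0.1874]
tcp_rot: [0.645, 0.764, 0.001, 0.004]
contact_force: [0.1, -0.3, -1.7]
opening: 0.407
finger_force: 40.3
[0.9698, 0.2883, -0.0213, -0.1622, -0.122, -0.5649] n>= 10.1
```

```bash
python3 -m handwheel '[[0.97,0.29,-0.02,-0.162,-0.124,-0.565,-0.4],[0.97,0.29,-0.02,-0.162,-0.124,-0.565,-0.4],[0.97,0.29,-0.02,-0.162,-0.124,-0.565,-0.4],[0.97,0.29,-0.02,-0.162,-0.124,-0.565,-0.4],[0.97,0.29,-0.02,-0.162,-0.124,-0.565,-0.4],[0.97,0.29,-0.02,-0.162,-0.124,-0.565,-0.4],[0.97,0.29,-0.02,-0.162,-0.124,-0.565,-0.4],[0.97,0.29,-0.02,-0.162,-0.124,-0.565,-0.4],[0.97,0.29,-0.02,-0.162,-0.124,-0.565,-0.4],[0.97,0.29,-0.02,-0.162,-0.124,-0.565,-0.4],[0.97,0.29,-0.02,-0.162,-0.124,-0.565,-0.4],[0.97,0.29,-0.02,-0.162,-0.124,-0.565,-0.4]]' 40
python3 -c "
from h import *
a,b=drop(0,.137,.025,back=.2);rows(a,b)
w=eyes.camera_params('wrist');s=monitor.get_state();R=Rn.from_quat(s['tcp_rot'])
print(s['qpos'].round(3),'cam',R.inv().apply(-w['R'].T@w['t']-s['eef_pos']).round(4))
T=s['eef_pos']+R.apply([[0,0,-.0245],[0,0,0]]);
for n in('scene','side'): print(n,proj(eyes.camera_params(n),T).round(1).tolist());cv2.imwrite(f'pics/{n}1.png',eyes.read_camera(n)[...,::-1])
A,B=[cv2.imread(f'pics/{n}1.png') for n in('scene','side')]
A=cv2.resize(A[80:300,250:420],None,fx=2.35,fy=2.35,interpolation=2);B=cv2.resize(B[110:330,130:300],None,fx=2.35,fy=2.35,interpolation=2)
cv2.imwrite('pics/ap.png',np.hstack([A,B]))"
```

```text
time: 9.48
eef_pos: [0.5151, 0.2363, 0.1898]
tcp_rot: [-0.203, 0.94, 0.059, 0.268]
contact_force: [0.6, -0.3, -0.1]
opening: 0.406
finger_force: 40.3
[-0.0088, -0.0034, -0.0087, 0.0004, -0.001, -0.0008] n>= 0.1
[-0.0104, -0.004, 0.4913, 0.0004, -0.001, -0.0008] n>= 3.1
[ 0.19  -0.232  2.223  0.218  0.619 -1.95 ] cam [ 0.0702  0.0003 -0.1618]
scene [[316.0, 157.7], [319.6, 163.9]]
side [[257.1, 237.4], [252.8, 242.3]]
```

View pics/ap.png

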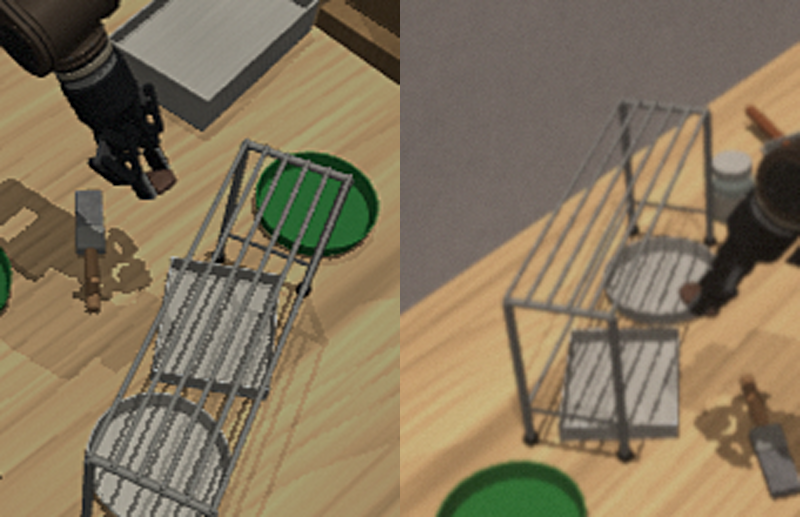

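The stone is at scene pixel (318,157) and side pixel (255,236). That matches the projected tip to about 2 px, so the offset lies along the tool axis. Now I'll go in along the tool axis.

```bash
python3 -m handwheel '[[-0.01,-0.004,0.12,0,0,0,-0.4],[-0.01,-0.004,0.24,0,0,0,-0.4],[-0.01,-0.004,0.36,0,0,0,-0.4],[-0.01,-0.004,0.46,0,0,0,-0.4],[-0.01,-0.004,0.49,0,0,0,-0.4],[-0.01,-0.004,0.49,0,0,0,-0.4]]' 40
python3 -c "
from h import *
print(monitor.get_state()['qpos'].round(3))"
```

```text
time: 10.32
eef_pos: [0.6134, 0.2801, 0.0259]
tcp_rot: [-0.204, 0.94, 0.059, 0.268]
contact_force: [0.1, 0.0, -1.3]
opening: 0.406
finger_force: 40.3
[ 0.237  0.282  2.053  0.38   0.278 -2.099]
```

```bash
python3 -m handwheel '[[0,0,0,0,0,0,0.1],[0,0,0,0,0,0,0.2],[0,0,0,0,0,0,0.2],[0,0,-0.1,0,0,0,0.2],[0,0,-0.25,0,0,0,0.2],[0,0,-0.4,0,0,0,0.2],[0,0,-0.5,0,0,0,0.2],[0,0,-0.5,0,0,0,0.2]]' 40
python3 -c "
from h import *
R=tool(175.8);rows(([.487,-.356,.12],R),([.487,-.356,-.017],R))
a=eyes.read_camera('wrist');cv2.imwrite('pics/w4.png',a[...,::-1])
p=eyes.camera_params('scene');im=eyes.read_camera('scene').astype(int);m=((im[...,0]>1.5*im[...,2])&(im[...,0]<140)&(im[...,0]>50)).astype(np.uint8)
# square pan floor polygon
P=proj(p,[[*x,.004] for x in((.517,.272),(.631,.36),(.731,.222),(.627,.137))]);k=np.zeros_like(m);cv2.fillPoly(k,[P.astype(np.int32)],1)
v,u=np.nonzero(m&k);print(len(u),u.mean() if len(u) else 0,v.mean() if len(u) else 0, len(u) and ray(p,(u.mean(),v.mean()),.01))"
```

```text
time: 11.32
eef_pos: [0.5187, 0.2359, 0.2012]
tcp_rot: [-0.204, 0.938, 0.059, 0.273]
contact_force: [0.3, 0.5, 0.8]
opening: 0.6
finger_force: 0.0
[0.6873, -1.314, -0.1954, 0.0449, 0.1764, 0.155] n>= 9.6
[0.871, -1.3138, 0.0937, 0.0449, 0.1764, 0.155] n>= 10.1
77 343.8961038961039 209.5064935064935 [0.60502484 0.2799738  0.01      ]
```

flat_b lies in the rectangular pan at (.605,.280). Now flat_a.

```bash
python3 -m handwheel '[[0.05,-0.1,-0.1,0.045,0.176,0.155,0.3],[0.52,-0.99,-0.2,0.045,0.176,0.155,0.3],[0.52,-0.99,-0.2,0.045,0.176,0.155,0.3],[0.52,-0.99,-0.2,0.045,0.176,0.155,0.3],[0.52,-0.99,-0.2,0.045,0.176,0.155,0.3],[0.52,-0.99,-0.2,0.045,0.176,0.155,0.3],[0.52,-0.99,-0.2,0.045,0.176,0.155,0.3],[0.52,-0.99,-0.2,0.045,0.176,0.155,0.3],[0.52,-0.99,-0.2,0.045,0.176,0.155,0.3]]' 40
python3 -c "
from h import *
R=tool(175.8);rows(([.487,-.356,.08],R),([.487,-.356,-.016],R))"
```

```text
time: 12.55
eef_pos: [0.4813, -0.2165, 0.1502]
tcp_rot: [0.038, 0.999, 0.001, -0.006]
contact_force: [0.0, -0.8, -0.6]
opening: 0.651
finger_force: 0.0
[-0.0431, -0.3467, 0.1748, 0.0002, -0.0039, -0.0011] n>= 2.5
[-0.0461, -0.3469, 0.4148, 0.0002, -0.0039, -0.0011] n>= 3.5
```

```bash
python3 -m handwheel '[[-0.043,-0.347,0.1,0,-0.004,0,0.3],[-0.043,-0.347,0.175,0,-0.004,0,0.3],[-0.043,-0.347,0.175,0,-0.004,0,0.3],[-0.045,-0.347,0.25,0,-0.004,0,0.3],[-0.046,-0.347,0.32,0,-0.004,0,0.3],[-0.046,-0.347,0.37,0,-0.004,0,0.3],[-0.046,-0.347,0.4,0,-0.004,0,0.3],[-0.046,-0.347,0.415,0,-0.004,0,0.2],[-0.046,-0.347,0.415,0,-0.004,0,0.2]]' 40
python3 -m handwheel '[[0,0,0,0,0,0,-0.4],[0,0,0,0,0,0,-0.4],[0,0,0,0,0,0,-0.4],[0,0,0,0,0,0,-0.4]]' 40
```

```text
time: 13.68
eef_pos: [0.4896, -0.3553, -0.0122]
tcp_rot: [0.036, 0.999, -0.001, 0.003]
contact_force: [-0.3, 0.2, -0.2]
opening: 0.598
finger_force: 0.0
time: 14.18
eef_pos: [0.4902, -0.3561, -0.0111]
tcp_rot: [0.037, 0.999, -0.002, 0.003]
contact_force: [-0.3, -0.5, 6.3]
opening: 0.423
finger_force: 40.7
```

The grip on flat_a may be shallow, since z is 4 mm high. I'll reopen, lower and regrip.

```bash
python3 -m handwheel '[[0,0,0,0,0,0,0.2],[0,0,0,0,0,0,0.2],[0,0,0.008,0,0,0,0.2],[0,0,0.015,0,0,0,0.2],[0,0,0.015,0,0,0,0.2]]' 40
python3 -m handwheel '[[0,0,0,0,0,0,-0.4],[0,0,0,0,0,0,-0.4],[0,0,0,0,0,0,-0.4],[0,0,0,0,0,0,-0.4]]' 40
```

```text
time: 14.8
eef_pos: [0.489, -0.355, -0.0191]
tcp_rot: [0.037, 0.999, -0.001, 0.002]
contact_force: [1.5, 0.0, 0.2]
opening: 0.601
finger_force: 0.0
time: 15.3
eef_pos: [0.4897, -0.3555, -0.0181]
tcp_rot: [0.037, 0.999, -0.001, 0.003]
contact_force: [0.7, 0.7, 1.7]
opening: 0.433
finger_force: 42.2
```

Good grip. Lift, then plan the second drop point.

```bash
python3 -m handwheel '[[0,0,-0.15,0,0,0,-0.4],[0,0,-0.3,0,0,0,-0.4],[0,0,-0.45,0,0,0,-0.4],[0,0,-0.5,0,0,0,-0.4]]' 40 | grep -E "eef|force|open"
python3 -c "
from h import *
a,b=drop(0.003,.072,.025,back=.2);rows(a);print(a[0])"
```

```text
eef_pos: [0.4899, -0.3563, 0.1866]
contact_force: [1.0, 0.5, -0.9]
opening: 0.432
finger_force: 41.0
[-0.0302, 1.3631, -0.0301, -0.039, -0.1724, -0.1246] n>= 8.7
[0.54172132 0.18665368 0.19460962]
```

```bash
python3 -m handwheel '[[-0.02,0.98,-0.03,-0.03,-0.12,-0.09,-0.4],[-0.02,0.98,-0.03,-0.03,-0.12,-0.09,-0.4],[-0.02,0.98,-0.03,-0.03,-0.12,-0.09,-0.4],[-0.02,0.98,-0.03,-0.03,-0.12,-0.09,-0.4],[-0.02,0.98,-0.03,-0.03,-0.12,-0.09,-0.4],[-0.02,0.98,-0.03,-0.03,-0.12,-0.09,-0.4],[-0.02,0.98,-0.03,-0.03,-0.12,-0.09,-0.4],[-0.02,0.98,-0.03,-0.03,-0.12,-0.09,-0.4]]' 40 | grep -E "eef|force|open"
python3 -c "
from h import *
a,b=drop(0.003,.072,.025,back=.2);rows(a,b)"
```

```text
eef_pos: [0.5238, 0.0372, 0.1909]
contact_force: [1.2, -0.2, -1.3]
opening: 0.432
finger_force: 41.0
[-0.1159, 0.3545, 0.0509, -0.0055, -0.054, -0.0358] n>= 2.4
[-0.1997, 0.3678, 0.5437, -0.0055, -0.054, -0.0358] n>= 4.4
```

```bash
python3 -m handwheel '[[-0.116,0.355,0.051,-0.006,-0.054,-0.036,-0.4],[-0.116,0.355,0.051,-0.006,-0.054,-0.036,-0.4],[-0.116,0.355,0.051,-0.006,-0.054,-0.036,-0.4],[-0.116,0.355,0.051,-0.006,-0.054,-0.036,-0.4]]' 40 | grep -E "eef|force|open"
python3 -c "
from h import *
a,b=drop(0.003,.072,.025,back=.2);rows(a,b);print(monitor.get_state()['qpos'].round(3))"
```

```text
eef_pos: [0.543, 0.1855, 0.1952]
contact_force: [0.0, 0.2, -0.3]
opening: 0.426
finger_force: 41.0
[0.0024, 0.0038, 0.0001, -0.0001, 0.0002, -0.0] n>= 0.0
[0.0027, 0.004, 0.5001, -0.0001, 0.0002, -0.0] n>= 3.2
[ 0.092 -0.221  2.205  0.217  0.623 -1.952]
```

```bash
python3 -m handwheel '[[0,0.004,0.12,0,0,0,-0.4],[0,0.004,0.24,0,0,0,-0.4],[0,0.004,0.36,0,0,0,-0.4],[0,0.004,0.46,0,0,0,-0.4],[0.003,0.004,0.5,0,0,0,-0.4],[0.003,0.004,0.5,0,0,0,-0.4]]' 40| grep -E "eef|force|open"
python3 -m handwheel '[[0,0,0,0,0,0,0.1],[0,0,0,0,0,0,0.2],[0,0,0,0,0,0,0.2],[0,0,-0.1,0,0,0,0.2],[0,0,-0.25,0,0,0,0.2],[0,0,-0.4,0,0,0,0.2],[0,0,-0.5,0,0,0,0.2],[0,0,-0.5,0,0,0,0.2]]' 40 | grep -E "eef|force|open"
python3 -c "
from h import *
R=tool(157);rows(([.57,-.274,.10],R),([.57,-.274,-.013],R))
p=eyes.camera_params('scene');im=eyes.read_camera('scene');cv2.imwrite('pics/sc2.png',im[...,::-1]);im=im.astype(int);m=((im[...,0]>1.5*im[...,2])&(im[...,0]<140)&(im[...,0]>50)).astype(np.uint8)
P=proj(p,[[*x,.004] for x in((.517,.272),(.631,.36),(.731,.222),(.627,.137))]);k=np.zeros_like(m);cv2.fillPoly(k,[P.astype(np.int32)],1)
n,l,st,c=cv2.connectedComponentsWithStats(cv2.dilate(m&k,np.ones((3,3))))
for i in range(1,n): print(st[i,4],ray(p,c[i],.01).round(3))"
```

```text
eef_pos: [0.642, 0.2183, 0.0238]
contact_force: [0.2, -0.1, -0.7]
opening: 0.433
finger_force: 41.0
eef_pos: [0.543, 0.1866, 0.201]
contact_force: [-1.3, 0.3, -0.2]
opening: 0.604
finger_force: 0.0
[0.3981, -1.1106, 0.0477, 0.0657, 0.1736, 0.2266] n>= 7.6
[0.5506, -1.1099, 0.2855, 0.0657, 0.1736, 0.2266] n>= 8.1
164 [0.603 0.279 0.01 ]
205 [0.629 0.217 0.01 ]
```

Both flat stones show in the rectangular pan, at (.603,.279) and (.629,.217). Now the chunk.

```bash
python3 -m handwheel '[[0.02,-0.1,-0.1,0.066,0.174,0.227,0.4],[0.36,-0.98,-0.1,0.066,0.174,0.227,0.4],[0.36,-0.98,-0.1,0.066,0.174,0.227,0.4],[0.36,-0.98,-0.1,0.066,0.174,0.227,0.4],[0.36,-0.98,-0.1,0.066,0.174,0.227,0.4],[0.36,-0.98,-0.1,0.066,0.174,0.227,0.4],[0.36,-0.98,-0.1,0.066,0.174,0.227,0.4],[0.36,-0.98,-0.1,0.066,0.174,0.227,0.4],[0.36,-0.98,-0.1,0.066,0.174,0.227,0.4]]' 40 | grep -E "eef|force|open"
python3 -c "
from h import *
R=tool(157);rows(([.57,-.274,.08],R),([.57,-.274,-.014],R))
w=eyes.camera_params('wrist');im=eyes.read_camera('wrist').astype(int);cv2.imwrite('pics/w5.png',im[...,::-1])
P=proj(w,[[.57,-.274,.02]])[0];print(P)
m=((im[...,0]>1.25*im[...,2])&(im[...,0]>45)&(im[...,0]-im[...,2]>14)).astype(np.uint8)
n,l,st,c=cv2.connectedComponentsWithStats(m);i=np.argmin(np.linalg.norm(c[1:]-P,axis=1))+1;print(st[i],ray(w,c[i],.022))
X=np.argwhere(l==i)[:,::-1];h=np.array([ray(w,x,.021)[:2] for x in X]);print([(a,round(np.ptp(h@[np.cos(np.radians(a)),np.sin(np.radians(a))])*1e3)) for a in range(40,100,6)])"
```

```text
eef_pos: [0.5328, -0.2304, 0.1509]
contact_force: [-0.9, 0.2, -0.1]
opening: 0.702
finger_force: 0.0
[-0.1307, -0.063, 0.1759, -0.0014, -0.0041, -0.0007] n>= 1.5
[-0.1337, -0.062, 0.4109, -0.0014, -0.0041, -0.0007] n>= 2.8
[252.12351155 250.58758863]
[ 231  225   44   52 1903] [ 0.57012085 -0.27254016  0.022     ]
[(40, 45), (46, 45), (52, 43), (58, 42), (64, 40), (70, 40), (76, 43), (82, 45), (88, 47), (94, 48)][ WARN:0@0.841] global loadsave.cpp:1063 imwrite_ Unsupported depth image for selected encoder is fallbacked to CV_8U.
```

Pose and grip angle (about 67°) are confirmed. I'll descend and grip.

```bash
python3 -m handwheel '[[-0.13,-0.063,0.1,0,-0.004,0,0.4],[-0.132,-0.063,0.176,0,-0.004,0,0.4],[-0.132,-0.063,0.176,0,-0.004,0,0.4],[-0.134,-0.063,0.26,0,-0.004,0,0.4],[-0.134,-0.063,0.33,0,-0.004,0,0.4],[-0.134,-0.063,0.38,0,-0.004,0,0.4],[-0.134,-0.063,0.41,0,-0.004,0,0.4],[-0.134,-0.063,0.41,0,-0.004,0,0.4]]' 50 | grep -E "eef|force|open"
python3 -m handwheel '[[0,0,0,0,0,0,-0.4],[0,0,0,0,0,0,-0.4],[0,0,0,0,0,0,-0.4],[0,0,0,0,0,0,-0.4],[0,0,0,0,0,0,-0.4]]' 50 | grep -E "eef|force|open"
python3 -m handwheel '[[0,0,-0.15,0,0,0,-0.4],[0,0,-0.3,0,0,0,-0.4],[0,0,-0.45,0,0,0,-0.4],[0,0,-0.5,0,0,0,-0.4]]' 50 | grep -E "eef|force|open"
python3 -c "
from h import *
for y in (-.102,):
  a,b=drop(0.0,y,.03,back=.2);rows(a);print(a[0],b[0])"
```

```text
eef_pos: [0.5709, -0.2748, -0.0115]
contact_force: [-0.4, -0.0, 0.4]
opening: 0.696
finger_force: 0.0
eef_pos: [0.5722, -0.2761, -0.0097]
contact_force: [0.5, -0.3, 6.2]
opening: 0.431
finger_force: 52.1
eef_pos: [0.5724, -0.2751, 0.1935]
contact_force: [0.0, -0.5, -1.1]
opening: 0.43
finger_force: 51.4
[0.2492, 0.7812, -0.0234, -0.0463, -0.1715, -0.1504] n>= 5.2
[0.60323608 0.05151333 0.19960962] [0.7088356 0.060531  0.03     ]
```

The chunk is held at 36 mm and 51 N. Now the approach to the round pan.

```bash
python3 -c "
from h import *
a,b=drop(-.008,-.102,.018,back=.2,yaw=192);rows(a);print(a[0],b[0])"
```

```text
[0.246, 0.7388, 0.007, -0.0575, -0.1696, -0.1888] n>= 5.0
[0.59783685 0.03529293 0.18760962] [0.7015047  0.05732821 0.018     ]
```

```bash
python3 -m handwheel '[[0.246,0.739,0.007,-0.058,-0.17,-0.189,-0.4],[0.246,0.739,0.007,-0.058,-0.17,-0.189,-0.4],[0.246,0.739,0.007,-0.058,-0.17,-0.189,-0.4],[0.246,0.739,0.007,-0.058,-0.17,-0.189,-0.4],[0.246,0.739,0.007,-0.058,-0.17,-0.189,-0.4],[0.246,0.739,0.007,-0.058,-0.17,-0.189,-0.4],[0.246,0.739,0.007,-0.058,-0.17,-0.189,-0.4],[0.246,0.739,0.007,-0.058,-0.17,-0.189,-0.4]]' 50 | grep -E "eef|force|open"
python3 -c "
from h import *
a,b=drop(-.008,-.102,.018,back=.2,yaw=192);rows(a,b);print(monitor.get_state()['qpos'].round(3))"
```

```text
eef_pos: [0.5964, 0.0352, 0.1834]
contact_force: [0.6, 0.3, -1.1]
opening: 0.433
finger_force: 51.4
[-0.0086, -0.0006, -0.007, 0.0016, -0.0014, -0.0013] n>= 0.1
[-0.0108, -0.003, 0.493, 0.0016, -0.0014, -0.0013] n>= 3.2
[-0.212 -0.137  2.156  0.375  0.645 -2.236]
```

```bash
python3 -m handwheel '[[-0.009,0,0.12,0,0,0,-0.4],[-0.009,0,0.24,0,0,0,-0.4],[-0.01,-0.003,0.36,0,0,0,-0.4],[-0.01,-0.003,0.44,0,0,0,-0.4],[-0.01,-0.003,0.49,0,0,0,-0.4],[-0.01,-0.003,0.49,0,0,0,-0.4]]' 50 | grep -E "eef|force|open"
python3 -c "
from h import *
print(monitor.get_state()['qpos'].round(3))"
```

```text
eef_pos: [0.7002, 0.0572, 0.0171]
contact_force: [-0.1, -0.4, -0.3]
opening: 0.434
finger_force: 51.3
[-0.134  0.353  1.978  0.578  0.339 -2.413]
```

```bash
python3 -m handwheel '[[0,0,0,0,0,0,0.1],[0,0,0,0,0,0,0.3],[0,0,0,0,0,0,0.3],[0,0,0,0,0,0,0.3],[0,0,-0.08,0,0,0,0.3],[0,0,-0.2,0,0,0,0.3],[0,0,-0.34,0,0,0,0.3],[0,0,-0.48,0,0,0,0.3],[0,0,-0.6,0,0,0,0.3],[0,0,-0.65,0,0,0,0.3],[0,0,-0.65,0,0,0,0.3]]' 50 | grep -E "time|eef|force|open"
python3 -c "
from h import *
A,B=[eyes.read_camera(n)[...,::-1] for n in('scene','side')]
A=cv2.resize(A[80:300,250:420],None,fx=2.35,fy=2.35,interpolation=2);B=cv2.resize(B[110:330,130:300],None,fx=2.35,fy=2.35,interpolation=2)
cv2.imwrite('pics/fin.png',np.hstack([A,B]))"
```

```text
time: 25.52
eef_pos: [0.5674, 0.0283, 0.2431]
contact_force: [0.4, 0.2, -0.2]
opening: 0.651
finger_force: 0.0
```

View pics/fin.png

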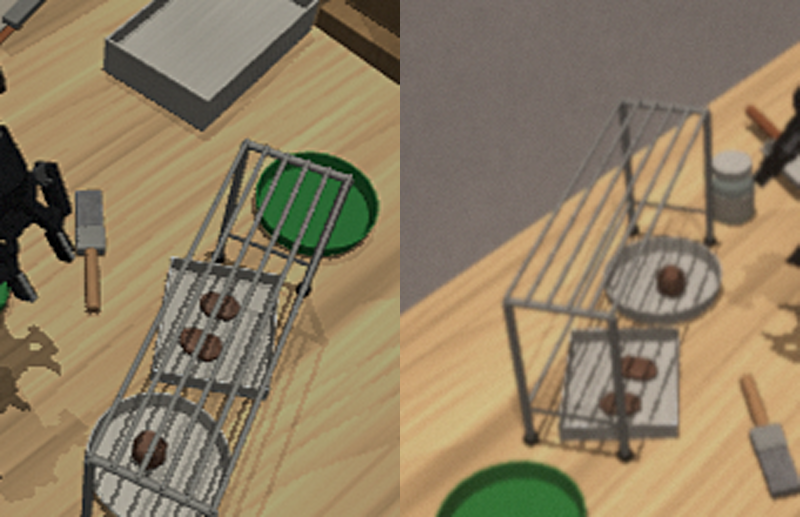

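The two flat stones lie in the rectangular pan, at left crop (220,303) and (200,343). The chunk lies in the round pan at (150,450). Pans, brush and jar are unmoved, and the gripper is clear.

```bash
python3 -c "
from plant import ctrl
print(ctrl.sign_off())"
```

```text
the job is handed in; nothing more can be done
None
```

The job is handed in: both flat stones are in the rectangular pan and the chunky one is in the round pan; the pans, brush and jar look unmoved in the last pictures, which do not show all of the scoop, and about 26 s of the 72 s was used.

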